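# Seat the round badge and start the badge press

### The job

With the gripper's fingers closed, first push the round badge cover down until it sits flush in its holder; then press down the raised end of the rocker switch on the console until it is fully over; last press the long bar key on the console all the way down, hold it there for a moment, and let it spring back. Do the three in this order, only touching and pressing: lift nothing, leave the square badge cover and the small round key alone, and do not disturb the markers, keyrings and carton lying about.

Things in the scene. Friction and masses are not known exactly. Their poses are not given: they have to be found in the camera images.
- holder_round: Fixed aluminium block, 86 x 86 x 22 mm high, on the table; origin at the centre of its underside, z up. It carries the round white badge cover on its middle.
- cover_round_top (a point): Centre of the top face of the round white badge cover (a flat disc of diameter 50 mm). It starts about 6 mm above the holder's top face (28 mm above the table); fully home it is flush with the holder's top (22 mm above the table). The point moves with the cover.
- cover_round (a joint): How far the round cover has been pushed in, m: about 0 at the start (0 to 0.001), 0.006 fully home against a hard stop. It is a press fit: it takes about 6 N straight down and stays where it is left; negative means pulled up out of its seat.
- holder_square: A second fixed block of the same size, with a square white badge cover. Leave alone. Origin at the centre of its underside.
- cover_square_top (a point): Centre of the top face of the square white badge cover (46 x 46 mm, 28 mm above the table). Leave alone.
- cover_square (a joint): Push-in of the square cover, m; must stay about 0.
- console: Fixed low grey control box, 124 mm (its x) by 224 mm (its y), top 40 mm above the table; origin at the centre of its underside, z up, x away from the robot (turned by its yaw). Three black controls in a row along its y, all at x = 0: long bar key at y = +70 mm, small round key at y = 0, rocker at y = -70 mm. Nothing else stands over 3 mm above its top.
- rocker_raised (a point): Point to press on the rocker: on the upper face of its raised half, 24 mm from the pivot; moves with it. Black, 26 mm wide (console y), 68 mm long (console x), pivot across the middle 46 mm above the table. Two flat halves, 34 mm each: the far one (console +x) is raised, its tip 10 mm and this point 7 mm above the pivot; the near one lies level.
- rocker (a joint): Angle of the rocker, rad: 0 to 0.03 at the start (off, far half raised), 0.30 fully over (on) against a hard stop: then the far half lies level, 46 mm above the table, and the near half is raised. Takes about 2.5 N at the point given and stays where it is left (friction, no spring).
- bar_key_top (a point): Centre of the top face of the long bar key: black, 60 mm (console x) by 26 mm (console y), top 52 mm above the table when up; the point moves with the key.
- bar_key (a joint): Travel of the bar key, m: 0 up, 0.006 fully down against a hard stop. Spring return: starts to move at about 1.5 N, fully down takes 5 N.
- round_key_top (a point): Centre of the top face of the small round key, black, diameter 22 mm, top 52 mm above the table. Leave alone.
- round_key (a joint): Travel of the round key, m: 0 up, 0.006 down (spring, 5 N). Must stay up.
- marker_a: Loose paint marker lying down, 138 mm long (its x), 15 mm thick, silver with white cap; origin at its underside's centre. Bystander.
- marker_b: Loose paint marker like marker_a, gold with white cap. Bystander.
- marker_c: Loose paint marker like marker_a, white with black cap, lying beyond the console. Bystander.
- keyring_a: Loose badge keyring lying flat near the round holder, disc of diameter 42 mm, 6 mm thick (origin under its centre), ring toward its y. Bystander.
- keyring_b: Loose badge keyring like keyring_a, near the square holder. Bystander.
- carton: Loose small carton, 55 x 88 x 22 mm, lying beyond the square holder; origin at its underside's centre. Bystander.
Not all that is in view belongs to the job. Leave any red look-alike of the holder_round alone.

How it is judged:
By the outcome, as a careful person would: the job done as asked, in the order asked, and still so for the second after the job is handed in, with the robot touching nothing.
It also fails if it takes over 45 s, if anything falls off the work surface, if the arm or the gripper's body presses on something with over 40 N, if the wrist force passes 120 N, or if a joint passes its speed limit or range.

### The arm

A 6-joint arm with a two-finger parallel gripper is mounted at the origin on the work surface. World frame = base frame: x ahead of the robot, y to its left, z up, the work surface at z = 0. Lengths are in m, angles in rad, forces in N, time in s.
With the tool pointing down it reaches from about 0.25 to 0.725 m from the base axis. Payload 4 kg.
Tool frame: the origin (TCP) lies midway between the tips of the shut fingers; the grasp point (between the pads) lies 19 mm behind it (bot.grip_depth is the distance from the TCP to the grasp point, in m); z points along the fingers, y is the line along which they close (so a half turn about z gives the same grasp; the last joint's range is limited). The gripper opens to 85 mm and grips with 20 to 120 N. Pads are 22 mm wide; open, the fingers measure 114 mm over their backs; the gripper's body (76 mm by 85 mm) begins 54 mm behind the grasp point. The pads swing forward as they close: fully open they stand 13 mm farther back than shut.
Start: joints at [1.306, 0.241, 0.005, 1.335, 0, 1.571], TCP at [0.131, 0.483, 0.199] pointing down, gripper open.
Joint ranges: [-2.72, 2.72], [-1.05, 1.87], [-1.09, 1.28], [-1.99, 2.15], [-1.42, 1.44], [-3.14, 3.14]. Speed limits (rad/s): [2.79, 2.79, 3.14, 3.14, 3.14, 3.14].

### API

Orientations are given as a unit quaternion [x, y, z, w].
In Python, from workcell import bot gives the robot as it stands.
- The arm moves only by the shell command python3 -m creep 'ROWS'. ROWS is JSON, one flat list of numbers, 5 for each row, row after row: the shift along the world's x, y, z in m, then the turn about the world's z in rad, then the finger opening in m, from 0 to 0.0854. In form: [x, y, z, twist, claw, x, y, z, twist, claw, ...]. A call has 1 to 10 rows; each row is the pose to reach, as a shift and turn from the pose commanded when the call began; what a row does not reach only later rows make up. A row lasts 1/12 s, in which the tool goes at most 41.7 mm and 7.16 degrees, less where a joint would pass 70% of its speed; a pose out of reach is approached as far as the arm can. A call with a gripper value outside its range is refused whole. The fingers move at their own pace and stop on an object; the grip force is fixed at half the most. Time passes only in rows, so rows that repeat a pose let the fingers close. It gives the time, the measured TCP pose, the force, the opening and the grip force at its end, in the units of the state.
- bot.get_obs(): the state, without advancing time (a new reading comes with each control period).
- bot.camera(name): name is "scene" or "top" or "wrist"; returns a dict with "pixels" (384x512x3 uint8, red, green, blue), "camera_matrix" (3x3 intrinsics, pixels), "dist_coeffs" ([k1, k2, p1, p2, k3] as OpenCV has them; the pictures are not rectified), "extrinsics" (4x4, takes a point from world to camera coordinates); the wrist camera has in their place "T_tool_cam" (4x4, takes a point from camera to tool coordinates, whose origin is the TCP and whose axes are the flange's). Camera axes: x right, y down, z forward; pixel columns grow to the right and rows downward; lengths in m; the calibration is good to about 2 mm. A picture is of the moment at which its call begins: read the wrist's pose just before it. There is no depth.
- bot.job_done(): hands the job in; it is judged then, once.
Trained networks look in the newest picture that a camera, given by its name, has taken for a name from the list of things; names that differ only in an ending like _2 or _b are one class to them, and where a whole thing is asked for, a point or a joint stands for the part that bears it (a point fixed in the world has none). Each returns a list of dicts, best first, with "score" (0 to 1); they miss things now and then, are a little off and sometimes report something else, mostly with a low value. They report only what shows in the picture. A call takes as long as a camera call. They do not tell look-alikes from the thing itself.
- bot.look_for(camera, thing): "centre" ([column, row] as shares, 0 to 1, of the picture: columns of its width, rows of its height, amid what is visible of it).
- bot.place_of(camera, thing): "centre" ([column, row] as shares, 0 to 1, of the picture: columns of its width, rows of its height: a listed point, or the origin of a listed thing).
The state is a dict: "clock": time; "joint_pos": joint angles; "joint_vel": joint speeds; "tau": joint torques, N m; "eef_pos": TCP position; "tool_rot": TCP orientation; "ft_force": force on the tool from outside, world axes, zero at the start; "ft_torque": the same for the moment, N m; "grip_width": finger opening in m; "grasp_force": force on a finger pad.
Only numpy, scipy, OpenCV 4.12 (cv2) and the standard library are available. Lean on these libraries where they do the work, as an engineer would, in place of code of your own. Each camera call takes 0.05 s, during which the arm holds its last target. There are 200 camera calls.

## Working session

There is one attempt and no reset: what is moved stays moved. The work goes in short steps, Python scripts to look and compute and a shell command to move; the robot and the scene stay as the last step left them, time stands still between calls to the robot, and variables do not carry over. Pictures are saved under pics/ and viewed, at most 10 in all, crops included, and the job is handed in when it is done.

```bash
mkdir -p pics; cat > h.py <<'E'
import numpy as np, cv2
from workcell import bot
from scipy.spatial.transform import Rotation as R
def cam(name):
    o=bot.get_obs(); c=bot.camera(name)
    if 'extrinsics' in c: T=np.linalg.inv(np.array(c['extrinsics']))
    else:
        W=np.eye(4); W[:3,:3]=R.from_quat(o['tool_rot']).as_matrix(); W[:3,3]=o['eef_pos']
        T=W@np.array(c['T_tool_cam'])
    return c,T
def ray(c,T,share,z):
    px=np.array(share)*[512,384]
    u=cv2.undistortPoints(np.array([[px]],float),np.array(c['camera_matrix']),np.array(c['dist_coeffs']))[0,0]
    d=T[:3,:3]@np.array([u[0],u[1],1]); o=T[:3,3]
    return (o+d*(z-o[2])/d[2])[:2], px
def proj(c,T,P):
    E=np.linalg.inv(T); r,_=cv2.Rodrigues(E[:3,:3])
    return cv2.projectPoints(np.array(P,float).reshape(-1,1,3),r,E[:3,3],np.array(c['camera_matrix']),np.array(c['dist_coeffs']))[0][:,0]
PT=dict(cover_round_top=.028,cover_square_top=.028,rocker_raised=.053,bar_key_top=.052,round_key_top=.052,console=0,holder_round=0,holder_square=0)
E
python3 - <<'E'
from h import *
ims=[]
for n in ('top','scene'):
    c,T=cam(n); ims.append(c['pixels'])
    print(n,T[:3,3].round(3))
    for t,z in PT.items():
        for d in bot.place_of(n,t)[:3]:
            w,px=ray(c,T,d['centre'],z); print(' ',t,round(d['score'],2),px.round(0),w.round(4))
cv2.imwrite('pics/top.png',cv2.cvtColor(ims[0],cv2.COLOR_RGB2BGR)); cv2.imwrite('pics/scene.png',cv2.cvtColor(ims[1],cv2.COLOR_RGB2BGR))
print(bot.get_obs())
E
```

```text
top [ 0.334 -0.008  1.156]
  cover_round_top 0.86 [264. 207.] [ 0.5051 -0.0166]
  cover_round_top 0.66 [208. 126.] [0.7251 0.1239]
  cover_round_top 0.49 [265. 154.] [ 0.6453 -0.0229]
  cover_square_top 0.73 [149. 224.] [0.4707 0.2772]
  rocker_raised 0.81 [387. 176.] [ 0.5719 -0.3251]
  bar_key_top 0.76 [332. 194.] [ 0.5312 -0.1854]
  round_key_top 0.56 [360. 192.] [ 0.5331 -0.2554]
  console 0.88 [357. 195.] [ 0.5355 -0.2605]
  holder_round 0.76 [210. 131.] [0.7202 0.1236]
  holder_round 0.75 [259. 209.] [ 0.5065 -0.0039]
  holder_square 0.68 [155. 222.] [0.4776 0.2671]
scene [1.018 0.062 0.787]
  cover_round_top 0.77 [260. 201.] [ 0.5216 -0.0008]
  cover_round_top 0.71 [307. 297.] [0.7176 0.1201]
  cover_round_top 0.61 [243. 254.] [ 0.6514 -0.013 ]
  cover_square_top 0.63 [388. 203.] [0.4772 0.2715]
  rocker_raised 0.89 [106. 191.] [ 0.572  -0.3216]
  bar_key_top 0.56 [173. 185.] [ 0.5301 -0.1879]
  round_key_top 0.41 [141. 185.] [ 0.5419 -0.2534]
  console 0.86 [146. 199.] [ 0.5428 -0.2536]
  console 0.47 [270. 172.] [0.421  0.0063]
  holder_round 0.94 [307. 302.] [0.7157 0.1232]
[... 192 characters left out ...]
-0.1609]
{'clock': 0.9, 'joint_pos': array([ 1.30600191e+00,  2.40566868e-01,  5.00451215e-03,  1.33519713e+00,
       -4.36326190e-06,  1.57079428e+00]), 'joint_vel': array([ 0.00025679,  0.00207622, -0.00077505, -0.00099501,  0.0010183 ,
        0.00010572]), 'tau': array([-1.37365772e-03, -3.72197664e+01,  2.52692056e+01,  1.12126072e-03,
       -1.47222740e-04, -4.10119938e-06]), 'eef_pos': array([0.13085798, 0.48257697, 0.19892476]), 'tool_rot': array([1.32009734e-01, 9.91248420e-01, 1.79721257e-05, 4.59437223e-06]), 'ft_force': array([ 0.00519136,  0.04782373, -0.16103643]), 'ft_torque': array([0.03302686, 0.04056387, 0.03329241]), 'grasp_force': 0.0, 'grip_width': 0.08531805188068517}
```

```bash
python3 - <<'E'
import cv2
a=cv2.imread('pics/top.png')[90:270,100:420]; cv2.imwrite('pics/top_c.png',cv2.resize(a,None,fx=2.5,fy=2.5,interpolation=cv2.INTER_CUBIC))
E
```

```text
(no output)
```

View pics/top_c.png

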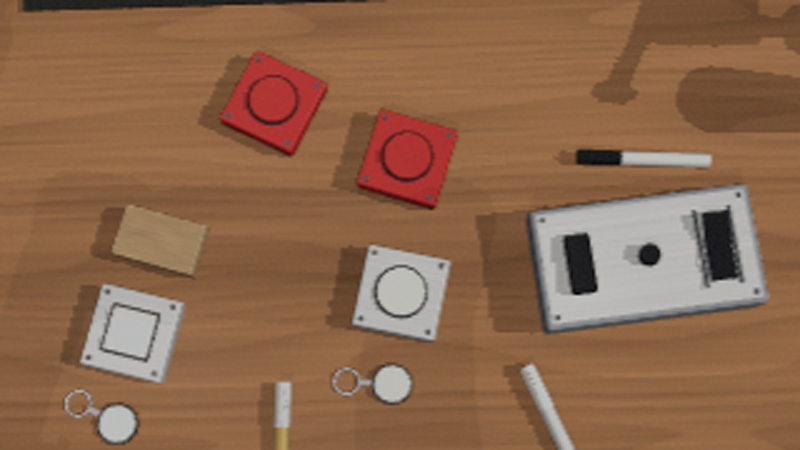

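View pics/scene.png

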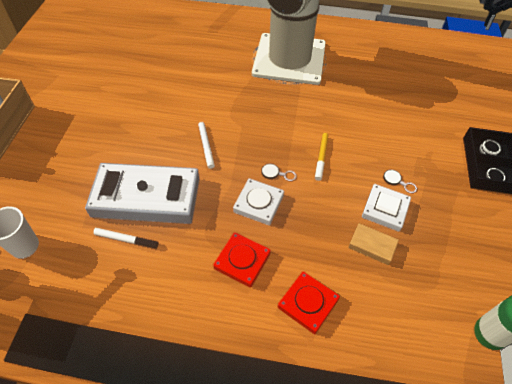

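The top picture shows these candidates for the round holder:
- white, round cover at (260,206)
- red at (264,152)
- red at (209,130)
- white, square cover at (152,223)

The white round one matches the description. The console is at (358,193), with the bar key on the left (332,195), the round key in the middle and the rocker on the right (388,188). I'll move above the holder with the fingers closing and check it in a close crop.

```bash
python3 -m creep '[0.35,-0.49,0.03,0,0, 0.35,-0.49,0.03,0,0, 0.35,-0.49,0.03,0,0, 0.35,-0.49,0.03,0,0, 0.35,-0.49,0.03,0,0, 0.35,-0.49,0.03,0,0, 0.35,-0.49,0.03,0,0, 0.35,-0.49,0.03,0,0, 0.35,-0.49,0.03,0,0, 0.35,-0.49,0.03,0,0]'
```

```text
clock: 1.73
eef_pos: [0.3736, 0.1421, 0.2201]
tool_rot: [0.132, 0.991, 0.0, 0.001]
ft_force: [1.1, 1.0, -0.2]
grip_width: -0.0
grasp_force: 0.0
```

```bash
python3 -m creep '[0.1,-0.15,0.01,0,0, 0.1,-0.15,0.01,0,0, 0.1,-0.15,0.01,0,0, 0.1,-0.15,0.01,0,0, 0.1,-0.15,0.01,0,0, 0.1,-0.15,0.01,0,0, 0.1,-0.15,0.01,0,0]'
python3 - <<'E'
from h import *
c,T=cam('wrist'); print(T[:3,3].round(3))
for t,z in PT.items():
    for d in bot.place_of('wrist',t)[:3]:
        w,px=ray(c,T,d['centre'],z); print(' ',t,round(d['score'],2),px.round(0),w.round(4))
cv2.imwrite('pics/w1.png',cv2.cvtColor(c['pixels'],cv2.COLOR_RGB2BGR))
E
```

```text
clock: 2.32
eef_pos: [0.4725, -0.0064, 0.2293]
tool_rot: [0.133, 0.991, 0.0, -0.001]
ft_force: [0.7, -1.3, -0.4]
grip_width: 0.0002
grasp_force: 0.0
[0.407 0.011 0.405]
  cover_round_top 0.79 [266. 195.] [ 0.5133 -0.0053]
  cover_round_top 0.59 [398. 315.] [0.7229 0.1237]
  cover_square_top 0.57 [488. 105.] [0.4764 0.2675]
  rocker_raised 0.63 [ 36. 306.] [ 0.5713 -0.326 ]
  bar_key_top 0.71 [125. 254.] [ 0.5321 -0.1838]
  round_key_top 0.58 [ 76. 273.] [ 0.5408 -0.254 ]
  console 0.92 [ 93. 249.] [ 0.5325 -0.2534]
  holder_round 0.96 [260. 190.] [ 0.5134 -0.0125]
  holder_round 0.96 [283. 283.] [ 0.6498 -0.0169]
  holder_square 0.8 [477. 103.] [0.4765 0.2732]
  holder_square 0.45 [465. 181.] [0.5709 0.2459]
```

View pics/w1.png

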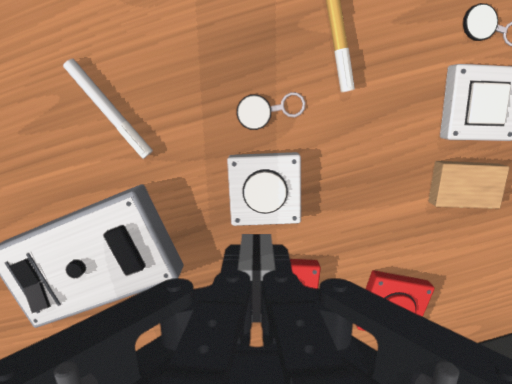

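The wrist view shows the white round cover at (265,191) and the red look-alikes at (283,283) and (398,300). The console is at lower left, with the bar key at (125,250) and the rocker at (35,285). I'll work out the cover centre from the picked pixels and draw a check in a crop.

```bash
python3 - <<'E'
from h import *
for n,s in (('wrist',(265,191)),('top',(261,207)),('scene',(259,199))):
    c,T=cam(n); g=cv2.cvtColor(c['pixels'],cv2.COLOR_RGB2GRAY)
    print(n,'hand',ray(c,T,np.array(s)/[512,384],.028)[0].round(4))
    # dark gap ring around the disc: flood the disc from its centre
    m=np.zeros((386,514),np.uint8)
    cv2.floodFill(g.copy(),m,s,255,10,10,4|cv2.FLOODFILL_MASK_ONLY|cv2.FLOODFILL_FIXED_RANGE|(255<<8))
    M=cv2.moments(m[1:-1,1:-1],True); p=np.array([M['m10']+0,M['m01']+0])/M['m00']+.5
    w=ray(c,T,p/[512,384],.028)[0]; print(p.round(1),M['m00'],w.round(4))
    if n=='wrist':
        im=cv2.cvtColor(c['pixels'],cv2.COLOR_RGB2BGR); a=np.linspace(0,6.28,80)
        big=cv2.resize(im[140:240,215:315],None,fx=5,fy=5,interpolation=cv2.INTER_CUBIC)
        q=proj(c,T,np.c_[w[0]+.025*np.cos(a),w[1]+.025*np.sin(a),0*a+.028])
        for x,y in q: cv2.circle(big,(int((x-215)*5),int((y-140)*5)),1,(0,255,0),-1)
        cv2.imwrite('pics/crop1.png',big)
E
```

```text
wrist hand [ 0.5087 -0.0048]
[264.2 192.4] 1207.0 [ 0.5101 -0.0061]
top hand [ 0.5063 -0.0091]
[267.1 288.4] 16796.0 [ 0.3034 -0.0187]
scene hand [ 0.5169 -0.0037]
[261.1 199.3] 790.0 [0.5169 0.0008]
```

View pics/crop1.png

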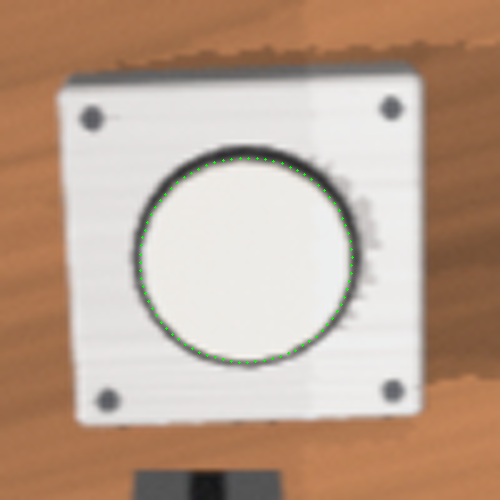

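The fitted circle lies on the white cover, which is on the white aluminium holder, so the cover centre is (0.510, -0.006). I'll go down to just above it.

```bash
python3 -m creep '[0.0375,0,-0.04,0,0, 0.0375,0,-0.08,0,0, 0.0375,0,-0.12,0,0, 0.0375,0,-0.155,0,0, 0.0375,0,-0.18,0,0, 0.0375,0,-0.195,0,0, 0.0375,0,-0.195,0,0, 0.0375,0,-0.195,0,0]'
```

```text
clock: 3.58
eef_pos: [0.5096, -0.0061, 0.034]
tool_rot: [0.132, 0.991, -0.0, -0.001]
ft_force: [-0.3, 0.5, 0.7]
grip_width: -0.0001
grasp_force: 0.0
```

```bash
python3 -m creep '[0,0,-0.004,0,0, 0,0,-0.006,0,0, 0,0,-0.008,0,0, 0,0,-0.010,0,0, 0,0,-0.0115,0,0, 0,0,-0.0125,0,0, 0,0,-0.0135,0,0, 0,0,-0.0135,0,0]'
```

```text
clock: 4.25
eef_pos: [0.5101, -0.0061, 0.021]
tool_rot: [0.132, 0.991, -0.0, -0.0]
ft_force: [0.4, -1.1, -0.4]
grip_width: -0.0001
grasp_force: 0.0
```

No stop felt yet, so I'll creep lower until the force rises.

```bash
python3 -m creep '[0,0,-0.001,0,0, 0,0,-0.001,0,0]'; python3 -m creep '[0,0,-0.001,0,0, 0,0,-0.001,0,0]';python3 -m creep '[0,0,-0.001,0,0, 0,0,-0.001,0,0]'; python3 - <<'E'
from h import *
o=bot.get_obs(); print(o['ft_force'],o['tau'],o['joint_pos'],o['eef_pos'])
c,T=cam('wrist'); cv2.imwrite('pics/w2.png',cv2.resize(cv2.cvtColor(c['pixels'],cv2.COLOR_RGB2BGR)[120:320,130:390],None,fx=3,fy=3,interpolation=cv2.INTER_CUBIC))
E
```

```text
clock: 4.42
eef_pos: [0.5102, -0.0061, 0.02]
tool_rot: [0.132, 0.991, -0.0, -0.0]
ft_force: [0.7, -0.1, -0.2]
grip_width: 0.0002
grasp_force: 0.0
clock: 4.58
eef_pos: [0.5101, -0.0061, 0.019]
tool_rot: [0.132, 0.991, -0.0, -0.0]
ft_force: [0.4, 0.6, 0.7]
grip_width: 0.0001
grasp_force: 0.0
clock: 4.75
eef_pos: [0.5101, -0.0061, 0.018]
tool_rot: [0.132, 0.991, -0.0, -0.0]
ft_force: [0.5, 0.3, -0.1]
grip_width: 0.0004
grasp_force: 0.0
[ 0.52228983  0.25399518 -0.08424163] [ 9.48700745e-05 -4.08676457e+01  2.06886148e+01 -4.40819934e-02
 -2.39369801e-04 -8.80370123e-06] [-1.18753908e-02  4.14473907e-01 -2.56112871e-01  9.00426655e-01
  6.08868920e-06  2.52914621e-01] [ 0.51014186 -0.00605637  0.01796523]
```

View pics/w2.png

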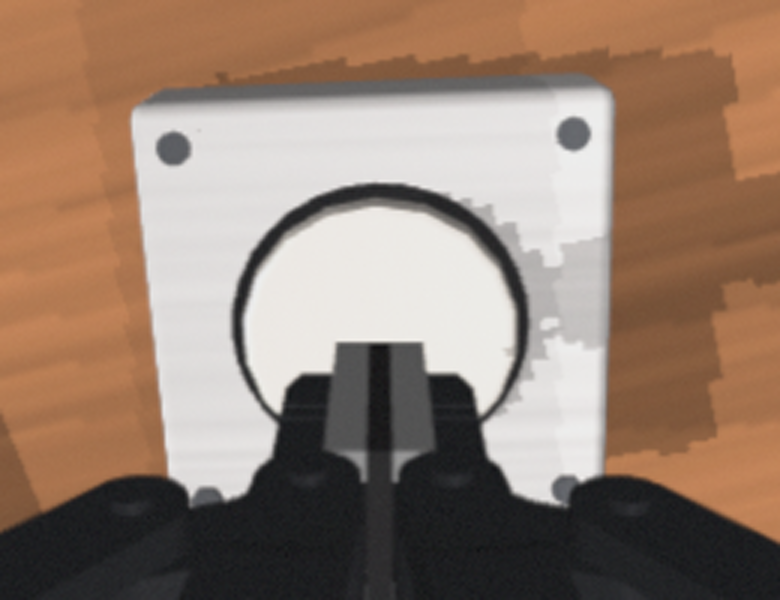

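The picture shows the fingertips over the disc at about (380,345) in the crop, with the cover apparently still proud and no contact force. I'll keep creeping down until the force rises.

```bash
for i in 1; do python3 -m creep '[0,0,-0.001,0,0, 0,0,-0.002,0,0]'; done; python3 -m creep '[0,0,-0.001,0,0, 0,0,-0.001,0,0]'; python3 -m creep '[0,0,-0.001,0,0, 0,0,-0.001,0,0]'
```

```text
clock: 4.97
eef_pos: [0.5103, -0.0061, 0.0161]
tool_rot: [0.132, 0.991, 0.0, 0.0]
ft_force: [-0.5, -0.2, -0.8]
grip_width: 0.0001
grasp_force: 0.0
clock: 5.13
eef_pos: [0.51, -0.0061, 0.0149]
tool_rot: [0.132, 0.991, -0.0, -0.0]
ft_force: [0.9, 0.4, -0.4]
grip_width: 0.0
grasp_force: 0.0
clock: 5.3
eef_pos: [0.5101, -0.0061, 0.014]
tool_rot: [0.132, 0.991, -0.0, -0.0]
ft_force: [-0.0, -0.3, -0.9]
grip_width: -0.0002
grasp_force: 0.0
```

```bash
python3 - <<'E'
from h import *
o=bot.get_obs(); p=o['eef_pos']
c,T=cam('scene'); print('tcp scene',proj(c,T,[p]), 'cover z28/22',proj(c,T,[[p[0],p[1],.028],[p[0],p[1],.022],[p[0],p[1],.0]]))
a=cv2.resize(cv2.cvtColor(c['pixels'],cv2.COLOR_RGB2BGR)[140:240,200:320],None,fx=6,fy=6,interpolation=cv2.INTER_CUBIC)
cw,Tw=cam('wrist'); print('tcp wrist',proj(cw,Tw,[p]),Tw[:3,3])
cv2.imwrite('pics/s2.png',a)
E
```

```text
tcp scene [[258.30416348 199.84959424]] cover z28/22 [[258.44208513 196.25001608]
 [258.38267142 197.80076109]
 [258.1701245  203.34687619]]
tcp wrist [[256.7248915  225.92785314]] [0.44419114 0.01162159 0.18919549]
```

View pics/s2.png

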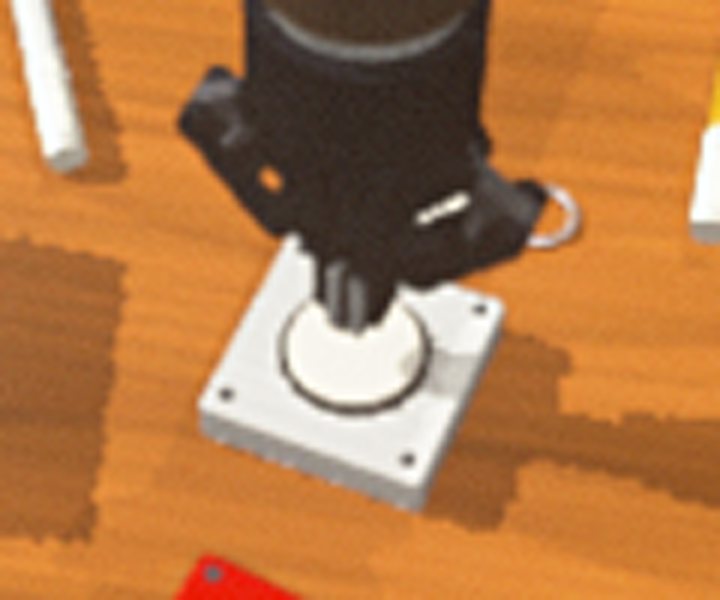

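The scene crop shows the closed fingertips at (350,333), over the back part of the disc (centre about (355,350)). The tips look roughly 10–15 mm above where the TCP reading puts them. I'll keep feeling downward in small steps.

```bash
python3 -m creep '[0,0,-0.001,0,0, 0,0,-0.001,0,0]'; python3 -m creep '[0,0,-0.001,0,0, 0,0,-0.001,0,0]'; python3 -m creep '[0,0,-0.001,0,0, 0,0,-0.001,0,0]'; python3 - <<'E'
from h import *
o=bot.get_obs(); M=R.from_quat(o['tool_rot']).as_matrix(); print(M.round(3))
c,T=cam('wrist')
for dz in (0,.005,.01,.015,.02):
    print(dz,[proj(c,T,[o['eef_pos']+M@[dx,0,-dz]])[0].round(1) for dx in(-.011,0,.011)])
E
```

```text
clock: 5.57
eef_pos: [0.5101, -0.006, 0.013]
tool_rot: [0.132, 0.991, -0.0, -0.0]
ft_force: [-0.3, -0.0, 0.5]
grip_width: 0.0001
grasp_force: 0.0
clock: 5.73
eef_pos: [0.5101, -0.0061, 0.012]
tool_rot: [0.132, 0.991, -0.0, -0.0]
ft_force: [0.5, -0.7, -0.0]
grip_width: 0.0001
grasp_force: 0.0
clock: 5.9
eef_pos: [0.5101, -0.0061, 0.011]
tool_rot: [0.132, 0.991, -0.0, -0.0]
ft_force: [0.8, -0.1, 0.3]
grip_width: 0.0001
grasp_force: 0.0
[[-0.965  0.262 -0.   ]
 [ 0.262  0.965  0.   ]
 [ 0.    -0.    -1.   ]]
0 [array([256.7, 243.9]), array([256.7, 226. ]), array([256.8, 207.4])]
0.005 [array([256.7, 247.6]), array([256.8, 229.3]), array([256.8, 210.3])]
0.01 [array([256.8, 251.5]), array([256.8, 232.8]), array([256.8, 213.4])]
0.015 [array([256.8, 255.6]), array([256.8, 236.5]), array([256.8, 216.6])]
0.02 [array([256.8, 260. ]), array([256.8, 240.3]), array([256.8, 220. ])]
```

```bash
python3 -m creep '[0,0,-0.001,0,0, 0,0,-0.002,0,0]'; python3 -m creep '[0,0,-0.001,0,0, 0,0,-0.002,0,0]'; python3 -m creep '[0,0,-0.001,0,0, 0,0,-0.002,0,0]'
```

```text
clock: 6.12
eef_pos: [0.5103, -0.0061, 0.0091]
tool_rot: [0.132, 0.991, 0.0, 0.0]
ft_force: [0.0, -0.2, 0.3]
grip_width: -0.0
grasp_force: 0.0
clock: 6.28
eef_pos: [0.5102, -0.0061, 0.007]
tool_rot: [0.132, 0.991, -0.0, -0.0]
ft_force: [0.1, -0.4, 0.0]
grip_width: -0.0002
grasp_force: 0.0
clock: 6.45
eef_pos: [0.5102, -0.0061, 0.005]
tool_rot: [0.132, 0.991, 0.0, -0.0]
ft_force: [-0.3, -0.9, -0.5]
grip_width: 0.0001
grasp_force: 0.0
```

```bash
python3 - <<'E'
from h import *
o=bot.get_obs(); print(o['tau'],o['joint_pos'],o['eef_pos'])
L=[]
c,T=cam('scene'); L.append(cv2.resize(c['pixels'][140:240,205:305],(400,400),interpolation=cv2.INTER_CUBIC))
c,T=cam('wrist'); L.append(cv2.resize(c['pixels'][150:300,181:331],(400,400),interpolation=cv2.INTER_CUBIC))
cv2.imwrite('pics/s3.png',cv2.cvtColor(np.hstack(L),cv2.COLOR_RGB2BGR))
E
```

```text
[-1.43940961e-04 -4.11159754e+01  2.01173830e+01  3.98458319e-02
 -2.46732943e-04  2.97637371e-06] [-1.18664677e-02  4.31191933e-01 -2.70488020e-01  8.69162848e-01
  7.69367801e-06  2.52937447e-01] [ 0.51021968 -0.00605221  0.00500809]
```

View pics/s3.png

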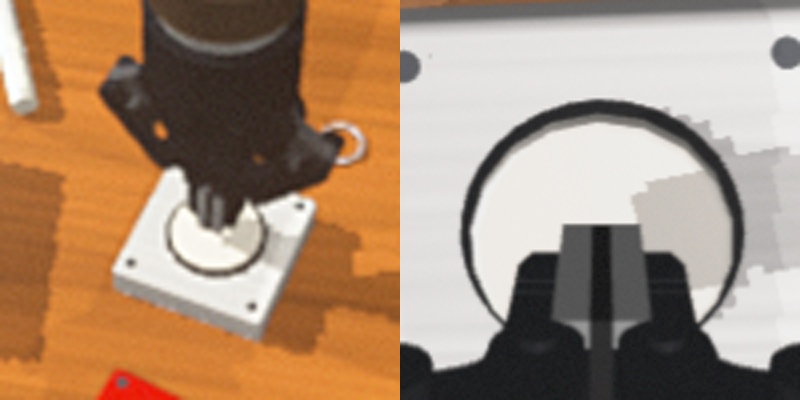

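The left crop shows the tips at about (215,228), still with a gap to the disc. The right crop shows the tip over the disc, and the cover's rim still proud. There is no contact yet, so I'll continue down.

```bash
python3 -m creep '[0,0,-0.001,0,0, 0,0,-0.002,0,0]'; python3 -m creep '[0,0,-0.001,0,0, 0,0,-0.002,0,0]'; python3 -m creep '[0,0,-0.001,0,0, 0,0,-0.002,0,0]'
```

```text
clock: 6.72
eef_pos: [0.5104, -0.0061, 0.0032]
tool_rot: [0.132, 0.991, 0.0, 0.0]
ft_force: [-0.2, -0.3, 0.5]
grip_width: 0.0003
grasp_force: 0.0
clock: 6.88
eef_pos: [0.5102, -0.0061, 0.001]
tool_rot: [0.132, 0.991, -0.0, -0.0]
ft_force: [-0.1, -0.3, -0.6]
grip_width: -0.0001
grasp_force: 0.0
clock: 7.05
eef_pos: [0.5102, -0.0061, -0.001]
tool_rot: [0.132, 0.991, -0.0, -0.0]
ft_force: [-0.1, -0.1, 1.4]
grip_width: -0.0001
grasp_force: 0.0
```

```bash
python3 -m creep '[0,0,-0.001,0,0, 0,0,-0.001,0,0]'; python3 -m creep '[0,0,-0.001,0,0, 0,0,-0.001,0,0]'
```

```text
clock: 7.22
eef_pos: [0.51, -0.0061, -0.0021]
tool_rot: [0.132, 0.991, -0.0, -0.0]
ft_force: [-0.1, 0.3, -0.6]
grip_width: -0.0001
grasp_force: 0.0
clock: 7.38
eef_pos: [0.5102, -0.0061, -0.003]
tool_rot: [0.132, 0.991, -0.0, -0.0]
ft_force: [0.1, -0.2, -0.3]
grip_width: -0.0002
grasp_force: 0.0
```

```bash
python3 -m creep '[0,0,-0.001,0,0, 0,0,-0.001,0,0]'; python3 -m creep '[0,0,-0.001,0,0, 0,0,-0.001,0,0]'; python3 -m creep '[0,0,-0.001,0,0, 0,0,-0.001,0,0]'; python3 -m creep '[0,0,-0.001,0,0, 0,0,-0.001,0,0]'
```

```text
clock: 7.55
eef_pos: [0.5102, -0.006, -0.004]
tool_rot: [0.132, 0.991, -0.0, -0.0]
ft_force: [-0.3, -0.0, -0.9]
grip_width: -0.0004
grasp_force: 0.0
clock: 7.72
eef_pos: [0.5103, -0.0061, -0.0047]
tool_rot: [0.132, 0.991, 0.0, 0.0]
ft_force: [-0.7, 0.5, 1.6]
grip_width: -0.0001
grasp_force: 0.4
clock: 7.88
eef_pos: [0.5104, -0.0061, -0.0055]
tool_rot: [0.132, 0.991, 0.0, 0.0]
ft_force: [-0.3, 0.2, 3.7]
grip_width: -0.0001
grasp_force: 1.8
clock: 8.05
eef_pos: [0.5104, -0.0061, -0.0065]
tool_rot: [0.132, 0.991, 0.0, 0.0]
ft_force: [-1.3, -0.6, 5.0]
grip_width: 0.0004
grasp_force: 2.2
```

Contact: the force rises from a reported z of about -0.0045, so the reported TCP is about 32 mm low. I'll keep pressing to the hard stop.

```bash
python3 -m creep '[0,0,-0.001,0,0, 0,0,-0.002,0,0]'; python3 -m creep '[0,0,-0.001,0,0, 0,0,-0.002,0,0]'; python3 -m creep '[0,0,-0.001,0,0, 0,0,-0.001,0,0]'
```

```text
clock: 8.22
eef_pos: [0.5104, -0.006, -0.0083]
tool_rot: [0.132, 0.991, 0.0, 0.0]
ft_force: [-1.1, 0.0, 5.5]
grip_width: 0.0003
grasp_force: 2.9
clock: 8.38
eef_pos: [0.5104, -0.0061, -0.0103]
tool_rot: [0.132, 0.991, 0.0, 0.0]
ft_force: [-0.7, -0.5, 11.6]
grip_width: -0.0
grasp_force: 6.7
clock: 8.55
eef_pos: [0.5104, -0.0061, -0.0103]
tool_rot: [0.132, 0.991, 0.0, 0.0]
ft_force: [-5.3, 0.4, 13.4]
grip_width: 0.0
grasp_force: 6.5
```

```bash
python3 -m creep '[0,0,-0.001,0,0, 0,0,-0.001,0,0]'
```

```text
clock: 8.72
eef_pos: [0.5104, -0.0061, -0.0104]
tool_rot: [0.132, 0.991, 0.0, 0.001]
ft_force: [-7.3, 0.5, 20.3]
grip_width: -0.0001
grasp_force: 10.1
```

The hard stop is reached: 20 N at z = -0.0104, about 6 mm of travel. I'll retreat straight up, go over to the console and line the tool up with it.

```bash
python3 -m creep '[0,0,0.04,0,0, 0,0,0.08,0,0, 0,0,0.12,0,0, 0,-0.03,0.15,0.1,0, -0.01,-0.07,0.16,0.2,0, -0.015,-0.11,0.16,0.3,0, -0.02,-0.15,0.16,0.4,0, -0.02,-0.19,0.16,0.4,0, -0.02,-0.23,0.16,0.4,0, -0.02,-0.25,0.16,0.4,0]'; python3 -m creep '[0,0,0,0,0, 0,0,0,0,0]'
python3 - <<'E'
from h import *
c,T=cam('wrist'); print(T[:3,3].round(3))
for t,z in PT.items():
    for d in bot.place_of('wrist',t)[:2]:
        w,px=ray(c,T,d['centre'],z); print(' ',t,round(d['score'],2),px.round(0),w.round(4))
cv2.imwrite('pics/w3.png',cv2.resize(cv2.cvtColor(c['pixels'],cv2.COLOR_RGB2BGR),(768,576),interpolation=cv2.INTER_CUBIC))
E
```

```text
clock: 9.55
eef_pos: [0.4898, -0.2604, 0.1469]
tool_rot: [-0.066, 0.998, -0.001, 0.0]
ft_force: [1.2, 0.3, 0.1]
grip_width: 0.0
grasp_force: 0.0
clock: 9.72
eef_pos: [0.4897, -0.2571, 0.1465]
tool_rot: [-0.066, 0.998, 0.0, -0.0]
ft_force: [-0.7, 0.5, -0.5]
grip_width: -0.0002
grasp_force: 0.0
[ 0.422 -0.267  0.322]
  rocker_raised 0.78 [171. 258.] [ 0.5666 -0.3244]
  bar_key_top 0.68 [331. 240.] [ 0.5305 -0.1851]
  round_key_top 0.58 [253. 241.] [ 0.5406 -0.2538]
  holder_round 0.88 [436. 332.] [ 0.6534 -0.0189]
  holder_round 0.85 [483. 225.] [ 0.514  -0.0072]
```

View pics/w3.png

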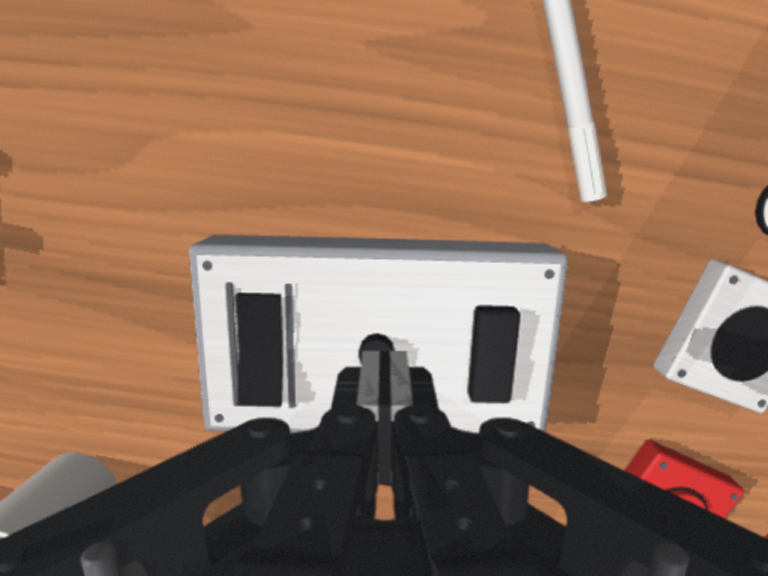

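The wrist view shows the console with the rocker at (258,350), between two thin rails. The round key at (376,348) is partly hidden by the fingers and the bar key is at (495,355). The round holder at upper right now shows the cover as a dark, flush disc. I'll fit the console pose to the corners.

```bash
python3 - <<'E'
from h import *
from scipy.optimize import least_squares
c,T=cam('wrist')
M=[(-.062,-.112,.04,192,252),(-.062,.112,.04,566,258),(.062,-.112,.04,208,429),
(-.034,-.083,.046,238,293),(-.034,-.057,.046,282,294),(.034,-.083,.056,235,405),(.034,-.057,.056,281,407),
(-.03,.057,.052,476,307),(-.03,.083,.052,519,308),(.03,.057,.052,470,402),(.03,.083,.052,512,402)]
M=np.array(M); px=M[:,3:]/1.5
def W(p,q):
    a=p[2]; return np.c_[p[0]+np.cos(a)*q[:,0]-np.sin(a)*q[:,1],p[1]+np.sin(a)*q[:,0]+np.cos(a)*q[:,1],q[:,2]]
s=least_squares(lambda p:(proj(c,T,W(p,M[:,:3]))-px).ravel(),[.535,-.255,.13],loss='soft_l1')
print(s.x.round(4)); print((proj(c,T,W(s.x,M[:,:3]))-px).round(1).tolist())
P=W(s.x,np.array([[.024,-.07,.053],[0,.07,.052],[0,0,.052]])); o=bot.get_obs()
print(P.round(4)); print('shift',(P[:2]-o['eef_pos']).round(4))
E
```

```text
[ 0.5375 -0.2537  0.114 ]
[[-3.5, -6.2], [3.4, -4.5], [-2.8, 1.1], [-1.6, -0.1], [-1.4, -0.1], [2.0, 0.6], [-0.1, 0.1], [1.0, 0.6], [2.2, 0.6], [-0.1, 0.0], [0.2, 0.4]]
[[ 0.5693 -0.3205  0.053 ]
 [ 0.5295 -0.1841  0.052 ]
 [ 0.5375 -0.2537  0.052 ]]
shift [[ 0.0788 -0.065  -0.0943]
 [ 0.039   0.0713 -0.0953]]
```

```bash
python3 -m creep '[0.04,-0.035,0,0,0, 0.079,-0.064,0,0,0, 0.079,-0.064,-0.03,0,0, 0.079,-0.064,-0.06,0,0, 0.079,-0.064,-0.085,0,0, 0.079,-0.064,-0.1,0,0, 0.079,-0.064,-0.112,0,0, 0.079,-0.064,-0.112,0,0, 0.079,-0.064,-0.112,0,0]'; python3 -m creep '[0,0,-0.003,0,0, 0,0,-0.006,0,0, 0,0,-0.009,0,0, 0,0,-0.009,0,0]';  python3 -m creep '[0,0,-0.001,0,0, 0,0,-0.002,0,0, 0,0,-0.003,0,0]'
```

```text
clock: 10.97
eef_pos: [0.5687, -0.3195, 0.0344]
tool_rot: [-0.068, 0.998, 0.001, -0.001]
ft_force: [0.2, 0.7, 0.6]
grip_width: -0.0001
grasp_force: 0.0
clock: 11.3
eef_pos: [0.5693, -0.32, 0.0263]
tool_rot: [-0.068, 0.998, -0.0, 0.0]
ft_force: [-0.1, 0.0, -0.7]
grip_width: -0.0002
grasp_force: 0.0
clock: 11.55
eef_pos: [0.5694, -0.3201, 0.0233]
tool_rot: [-0.068, 0.998, -0.0, 0.0]
ft_force: [0.1, -0.0, 0.7]
grip_width: 0.0
grasp_force: 0.2
```

Contact is just starting. I'll press on towards z ≈ 0.0137.

```bash
python3 -m creep '[0,0,-0.001,0,0, 0,0,-0.002,0,0, 0,0,-0.003,0,0]'; python3 -m creep '[0,0,-0.001,0,0, 0,0,-0.002,0,0, 0,0,-0.003,0,0]'; python3 -m creep '[0,0,-0.001,0,0, 0,0,-0.002,0,0]'; python3 -m creep '[0,0,-0.001,0,0, 0,0,-0.002,0,0]'
```

```text
clock: 11.8
eef_pos: [0.57, -0.3202, 0.0206]
tool_rot: [-0.068, 0.998, -0.0, 0.001]
ft_force: [0.9, 1.0, 3.2]
grip_width: 0.0001
grasp_force: 1.1
clock: 12.05
eef_pos: [0.5699, -0.3202, 0.0175]
tool_rot: [-0.068, 0.998, -0.0, 0.001]
ft_force: [1.0, -0.1, 2.8]
grip_width: 0.0001
grasp_force: 1.0
clock: 12.22
eef_pos: [0.5694, -0.3202, 0.0151]
tool_rot: [-0.068, 0.998, -0.0, 0.0]
ft_force: [1.8, -0.1, 3.3]
grip_width: 0.0003
grasp_force: 1.1
clock: 12.38
eef_pos: [0.5694, -0.3203, 0.0136]
tool_rot: [-0.068, 0.998, -0.0, 0.0]
ft_force: [-0.8, 2.0, 10.0]
grip_width: -0.0001
grasp_force: 4.8
```

```bash
python3 -m creep '[0,0,-0.001,0,0, 0,0,-0.002,0,0, 0,0,-0.002,0,0]'
```

```text
clock: 12.63
eef_pos: [0.5695, -0.3203, 0.0136]
tool_rot: [-0.067, 0.998, -0.0, 0.001]
ft_force: [-2.7, 2.2, 13.4]
grip_width: 0.0001
grasp_force: 6.5
```

The rocker is at its hard stop: 13 N at level height. I'll lift off, go over to the bar key and stop above it.

```bash
python3 -m creep '[0,0,0.03,0,0, 0,0,0.065,0,0, -0.01,0.035,0.07,0,0, -0.02,0.07,0.07,0,0, -0.03,0.11,0.07,0,0, -0.04,0.136,0.07,0,0, -0.04,0.136,0.045,0,0, -0.04,0.136,0.025,0,0, -0.04,0.136,0.016,0,0, -0.04,0.136,0.016,0,0]'; python3 -m creep '[0,0,0,0,0, 0,0,0,0,0]'
```

```text
clock: 13.47
eef_pos: [0.5261, -0.1831, 0.0241]
tool_rot: [-0.068, 0.998, 0.001, -0.003]
ft_force: [-1.0, 0.2, 0.7]
grip_width: -0.0002
grasp_force: 0.0
clock: 13.63
eef_pos: [0.5298, -0.1847, 0.0278]
tool_rot: [-0.067, 0.998, -0.0, 0.0]
ft_force: [0.5, 0.1, 0.6]
grip_width: 0.0
grasp_force: 0.0
```

```bash
python3 -m creep '[0,0,-0.003,0,0, 0,0,-0.006,0,0, 0,0,-0.008,0,0, 0,0,-0.010,0,0, 0,0,-0.012,0,0, 0,0,-0.014,0,0, 0,0,-0.0155,0,0, 0,0,-0.0155,0,0]'; python3 -m creep '[0,0,-0.001,0,0, 0,0,-0.0015,0,0, 0,0,-0.0015,0,0, 0,0,-0.0015,0,0]'
```

```text
clock: 14.3
eef_pos: [0.5297, -0.1845, 0.0136]
tool_rot: [-0.067, 0.998, -0.001, 0.001]
ft_force: [-4.1, 0.7, 12.1]
grip_width: -0.0001
grasp_force: 6.1
clock: 14.63
eef_pos: [0.5298, -0.1845, 0.0134]
tool_rot: [-0.067, 0.998, -0.001, 0.001]
ft_force: [-6.0, 0.4, 20.7]
grip_width: 0.0003
grasp_force: 10.1
```

The bar key is on its stop (21 N at z = 0.0134). I'll hold it there a moment, release it and retreat to check.

```bash
python3 -m creep '[0,0,0,0,0, 0,0,0,0,0, 0,0,0,0,0, 0,0,0,0,0, 0,0,0,0,0, 0,0,0,0,0, 0,0,0,0,0, 0,0,0,0,0]'; python3 -m creep '[0,0,0.01,0,0, 0,0,0.03,0,0, 0,0,0.07,0,0, 0,0,0.11,0,0, -0.04,0,0.14,0,0, -0.08,0.02,0.16,0,0, -0.11,0.03,0.17,0,0, -0.11,0.03,0.17,0,0, -0.11,0.03,0.17,0,0, -0.11,0.03,0.17,0,0]'
python3 - <<'E'
from h import *
L=[]
c,T=cam('scene'); L.append(cv2.resize(c['pixels'][140:290,60:300],(800,500),interpolation=cv2.INTER_CUBIC)[:300])
c,T=cam('wrist'); L.append(cv2.resize(c['pixels'][100:292],(800,300),interpolation=cv2.INTER_CUBIC))
cv2.imwrite('pics/end.png',cv2.cvtColor(np.vstack(L),cv2.COLOR_RGB2BGR))
E
```

```text
clock: 15.3
eef_pos: [0.5298, -0.1845, 0.0134]
tool_rot: [-0.067, 0.998, -0.001, 0.001]
ft_force: [-7.0, 0.8, 20.8]
grip_width: 0.0001
grasp_force: 10.1
clock: 16.13
eef_pos: [0.4198, -0.1542, 0.1803]
tool_rot: [-0.068, 0.998, -0.0, 0.001]
ft_force: [1.0, 0.5, -0.8]
grip_width: -0.0002
grasp_force: 0.0
```

View pics/end.png

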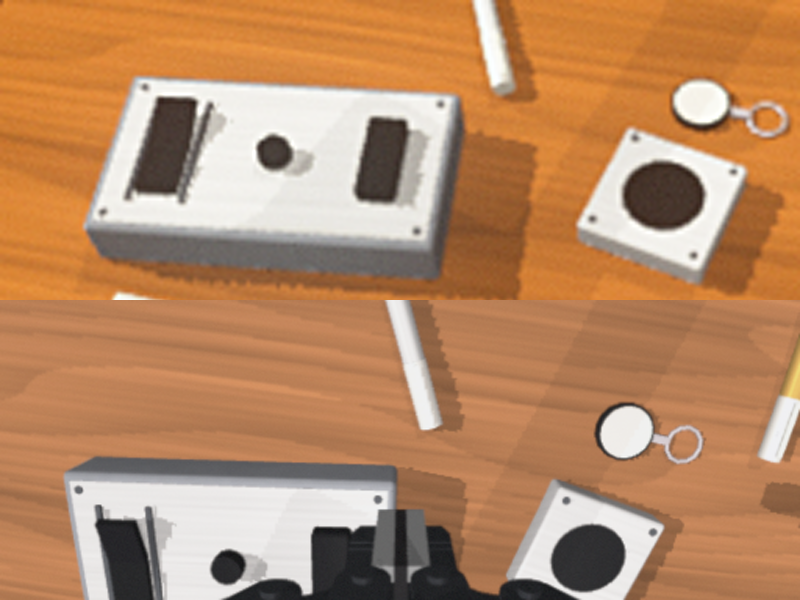

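In the end picture the rocker's near half is raised, so it is fully over. The bar key is up again, and the bystanders I can see are in place. The cover shows as the dark, flush disc. The height at its stop agrees with flush, because the same 32.4 mm tool offset showed at the rocker and at the bar key.

```bash
python3 -c "
from workcell import bot
print(bot.job_done())"
```

```text
the job is handed in; nothing more can be done
None
```

I pushed the round cover to its hard stop, pressed the rocker fully over, and pressed, held and released the bar key, in that order, then handed the job in at about 16 s; no verdict came back.

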